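# Clamp a shoe last in the bench holder by its latched telescoping tube

## Task

Set the child's shoe last sole down in the cradle of the bench holder, toe towards the toe stop, and let go of it. Then press the sprung button on the holder's telescoping tube and slide the tube towards the last, gently, until the button pops up in the next hole and the sprung pad bears on the heel. Leave the last seated, the button fully up and the other things on the bench where they are.

Things in the scene. Friction and masses are not known exactly. Their poses are not given: they have to be found in the camera images.
- last: Loose green plastic shoe last, 150 mm long, 52 mm wide, 80 mm high, 0.2 to 0.4 kg, lying sole down. Origin: centre of its flat sole; x towards the rounded toe, z up. On top, over x = -50 to +5 mm, stands an upright stump 30 mm wide (along its y), its flat sides free from 47 to 80 mm above the sole: grip it there.
- last_toe (a point): Tip of the last's toe, 75 mm ahead of its origin, 15 mm above the sole.
- last_grip (a point): Middle of the last's stump (x = -22 mm), 70 mm above the sole, 10 mm below the stump's top.
- holder: Bench holder, fixed to the table: plywood base 350 x 110 mm, 12 mm thick. Origin: underside of the base (table height) below the cradle's middle; x runs along the tube towards the toe stop, z up. Toe stop face at x = +77 mm, its top at z = 62 mm.
- seat (a point): Middle of the cradle floor, on the base's top 12 mm above the holder's origin; axes as the holder's. Two wooden side rails stand beside it, inner faces at y = +-33 mm, tops 16 mm above the floor. The last fits here between pad and toe stop with its origin at x = -17 to +2 mm, y = 0, its x along the holder's.
- first_hole (a point): Hole where the button starts, at x = -200, z = 48 mm in the holder frame, in the top of the fixed latch housing: steel square tube 38 mm wide, x = -254 to -132 mm, top at z = 48 mm (50 mm over the clamped hole plate), slotted along its top for the button's stem. The second hole, in that plate, is 26 to 34 mm further towards the toe stop, not measured: feel for it.
- tube: Inner tube with the upright heel rest plate on its end; slides along the holder's x, carries button and pad. Origin at the holder's origin at the start (within 1.5 mm), moves with it; end stop at +46 mm. Sliding takes 1.5 N, up to 7 N when pushing pad and last; it stays where left. A button let go between holes rides 4 mm down, pops up by itself at the next hole and then blocks the tube hard.
- button: Black thumb button on the tube, 16 mm (along holder x) by 20 mm, 20 mm high, on a thin stem. Origin: middle of its top; axes as the holder's. Up (locked) its top is at z = 80 mm in the holder frame, its underside 12 mm above the housing; it goes down 7.5 mm to a solid floor against 5 to 7.5 N. Pressed over 4 mm it unlocks.
- latch_pin: Round steel pin fixed under the button inside the housing, 14 mm across, 6 mm high; its upper end stands in the hole when the button is up (hole 17 mm). Origin at the middle of its top, 32 mm below the button's top. It is not strong: over 30 N sideways or down on the floor damages it.
- rest_back (a point): Point on the back face (away from the last) of the heel rest plate (aluminium, 44 mm wide, 8 mm thick, 94 mm high), on its middle, 85 mm above the table. It is 74 mm ahead of the button's middle; between the two there is free room above the housing, and the tube can be pushed here.
- heel_pad: Black rubber heel pad 44 mm wide in front of the heel rest, on a spring (0.6 N at first touch, 150 N/m, 14 mm of travel). Its front face is at x = -94 mm in the holder frame at the start. Origin coincides with the holder's origin when the tube is at 0 and the pad is not pressed in.
- glue_tin: Bystander: steel tin, 72 mm across, 95 mm high. Origin under its centre.
- hammer: Bystander: hammer lying on the bench.
- shoe_brush: Bystander: wooden shoe brush 140 x 45 mm, 34 mm high. Origin under its centre, x along it.
Not all that is in view belongs to the job. Several things look just like the last: the one meant starts farthest to the robot's right.

How it is judged:
By the outcome, as a careful person would: the job done as asked, in the order asked, and still so for the second after the job is handed in, with the robot touching nothing.
It also fails if it takes over 59 s, if anything falls off the work surface, if the arm or the gripper's body presses on something with over 40 N, if the wrist force passes 120 N, or if a joint passes its speed limit or range.

## Robot

A 6-joint arm with a two-finger parallel gripper is mounted at the origin on the work surface. World frame = base frame: x ahead of the robot, y to its left, z up, the work surface at z = 0. Lengths are in m, angles in degrees, forces in N, time in s.
With the tool pointing down it reaches from about 0.4 to 0.825 m from the base axis. Payload 7 kg.
Tool frame: the origin (TCP) lies at the very end of the fingers, on their centre line; the grasp point (between the pads) lies 19 mm behind it; z points along the fingers, y is the direction in which the jaws open and shut (so a half turn about z gives the same grasp; the last joint's range is limited). The gripper opens to 88 mm and grips with 3 to 60 N. Pads are 19 mm wide; open, the fingers measure 130 mm over their backs; the gripper's body (78 mm by 193 mm) begins 47 mm behind the grasp point.
Start: joints at [-54.483, 20.546, 0.682, 0, -70.136, -16.507], TCP at [0.22, -0.638, 0.227] pointing down, gripper open.
Joint ranges: [-176.03, 176.03], [-82.01, 121.73], [-58.28, 71.71], [-173.87, 95.51], [-174.79, -0.11], [-173.66, 173.66]. Speed limits (degrees/s): [136.94, 136.94, 172.46, 180, 180, 180].

## Interface

Orientations are given as [roll, pitch, yaw] about the fixed x, y, z axes, in that order (R = Rz(yaw) Ry(pitch) Rx(roll)).
In Python, from plant import ctrl, snapshot, workorder gives the robot as it stands. The module is installed in compiled form; this text tells all that it offers.
- The arm moves only by the shell command python3 -m creep 'ROWS'. ROWS is JSON, a list of rows, each a list of 5 numbers: the shift along the tool's x, y, z scaled (see below), then the turn about the tool's z scaled (see below), then the finger opening in mm, from 0 to 87.6. A call has exactly 8 rows; each row is the pose to reach, as a shift and turn from the pose commanded when the call began, along the tool's axes at that moment, turning the shorter way round; what a row does not reach only later rows make up. The controller multiplies each number of a shift by 0.1 m and each number of a turn by 180 degrees. A row lasts 1/12 s, in which the tool goes at most 41.7 mm and 7.16 degrees, less where a joint would pass 70% of its speed; a pose out of reach is approached as far as the arm can. A call with a number of a shift or a turn outside -1 to 1 is refused whole. A call with a gripper value outside its range is refused whole. The fingers move at their own pace and stop on an object; the grip force is fixed at half the most. Time passes only in rows, so rows that repeat a pose let the fingers close, or fill a call up. It gives the time, the measured TCP pose, the force and the opening at its end, in the units of the state.
- ctrl.get_obs(): the state, without advancing time (a new reading comes with each control period).
- snapshot(name): name is "scene" or "top"; returns a dict with "img" (400x640x3 uint8, blue, green, red), "camera_matrix" (3x3 intrinsics, pixels), "xyz" and "rotation" of the camera in the world. Camera axes: x right, y up, looking along -z (the intrinsics and any distortion apply to the point x, -y, -z); pixel columns grow to the right and rows downward; lengths in m; the calibration is good to about 2 mm. A picture is of the moment at which its call begins. There is no depth.
- workorder.close_job(): hands the job in, once; it reports no verdict.
The state is a dict: "clock": time; "joint_pos": joint angles; "qvel": joint speeds; "tau": joint torques, N m; "tool_pos": TCP position; "orientation": TCP orientation; "force": force on the tool from outside, world axes, zero at the start; "moment": the same for the moment, N m; "opening": finger opening in m.
Only numpy, scipy, OpenCV 4.12 (cv2) and the standard library are available. Lean on these libraries where they do the work, as an engineer would, in place of code of your own. Each camera call takes 0.05 s, during which the arm holds its last target.

## Working session

There is one attempt and no reset: what is moved stays moved. The work goes in short steps, Python scripts to look and compute and a shell command to move; the robot and the scene stay as the last step left them, time stands still between calls to the robot, and variables do not carry over. Pictures are saved under pics/ and viewed, and the job is handed in when it is done.

```bash
mkdir -p pics; ls
python3 - <<'E'
from plant import ctrl, snapshot, workorder
import cv2
print(ctrl.get_obs())
for n in("scene","top"):
    s=snapshot(n); cv2.imwrite(f"pics/{n}0.png",s["img"]); print(n,s["camera_matrix"],s["xyz"],s["rotation"],[k for k in s])
E
```

```text
pics
{'clock': 0.0, 'joint_pos': array([-5.44808464e+01,  2.05912746e+01,  6.33059365e-01, -1.94745386e-02,
       -7.01355476e+01, -1.65067929e+01]), 'qvel': array([ 0.0965993 , -0.01992559,  0.06511342, -0.07128561, -0.05328922,
       -0.03866511]), 'tau': array([-9.59420795e-04, -5.82715702e+01,  2.93039507e+01,  6.99655920e+00,
        6.93778595e-03, -1.15162370e-04]), 'tool_pos': array([ 0.21970385, -0.63772235,  0.2256211 ]), 'orientation': array([ 1.79904900e+02, -9.09050246e-03, -1.60994264e+02]), 'force': array([ 0.53481569, -1.08193071,  0.12781378]), 'moment': array([0.01160005, 0.00027153, 0.01546494]), 'opening': 0.08715727937941405}
scene [[390.74168652   0.         318.85641383]
 [  0.         390.74168652 204.37035962]
 [  0.           0.           1.        ]] [1.03275599 0.18517122 0.67244581] [ 43.96602781  -0.31485508 118.88799892] ['img', 'camera_matrix', 'xyz', 'rotation']
top [[496.64434254   0.         326.81449716]
 [  0.         496.64434254 189.62966262]
 [  0.           0.           1.        ]] [ 0.49266147 -0.08498633  1.0303024 ] [ 4.09847868e+00  4.86599799e-02 -9.12733591e+01] ['img', 'camera_matrix', 'xyz', 'rotation']
```

View pics/scene0.png

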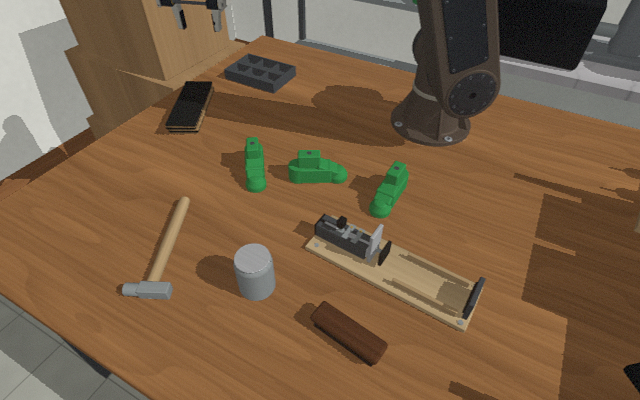

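View pics/top0.png

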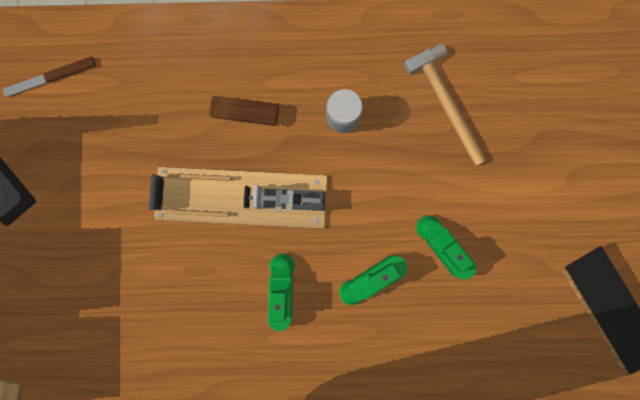

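The top view shows the target last, farthest right, at about (445,247) with its toe up-left. The holder runs from the toe stop at (156,193) to the latch at about (325,200). Next I'll zoom in.

```bash
cat > h.py <<'E'
import numpy as np, cv2
from scipy.spatial.transform import Rotation as R
from plant import ctrl, snapshot, workorder
def ray(s,u,v):
    K=s["camera_matrix"]; d=np.array([(u-K[0,2])/K[0,0],-(v-K[1,2])/K[1,1],-1.])
    return np.array(s["xyz"]), R.from_euler('xyz',s["rotation"],degrees=True).apply(d)
def onz(s,u,v,z):
    o,d=ray(s,u,v); return o+d*(z-o[2])/d[2]
def proj(s,p):
    q=R.from_euler('xyz',s["rotation"],degrees=True).inv().apply(np.array(p)-s["xyz"])
    K=s["camera_matrix"]; return np.array([K[0,2]+K[0,0]*q[0]/-q[2],K[1,2]+K[1,1]*q[1]/q[2]])
def tri(s1,p1,s2,p2):
    o1,d1=ray(s1,*p1);o2,d2=ray(s2,*p2)
    t=np.linalg.lstsq(np.stack([d1,-d2],1),o2-o1,rcond=None)[0]
    a,b=o1+d1*t[0],o2+d2*t[1]; return (a+b)/2,np.linalg.norm(a-b)
def crop(s,n,u0,u1,v0,v1,k):
    im=s["img"][v0:v1,u0:u1]; cv2.imwrite("pics/"+n,cv2.resize(im,None,fx=k,fy=k,interpolation=cv2.INTER_CUBIC))
def load(n,f):
    s=dict(np.load(f,allow_pickle=True)); return s
E
python3 - <<'E'
from h import *
for n in("scene","top"):
    s=snapshot(n); np.savez(n+"0.npz",**s)
    if n=="top": crop(s,"t_h.png",140,340,155,240,4); crop(s,"t_l.png",400,500,205,285,8)
    else: crop(s,"s_h.png",290,490,200,335,4); crop(s,"s_l.png",225,285,130,200,8)
E
```

```text
(no output)
```

View pics/t_h.png

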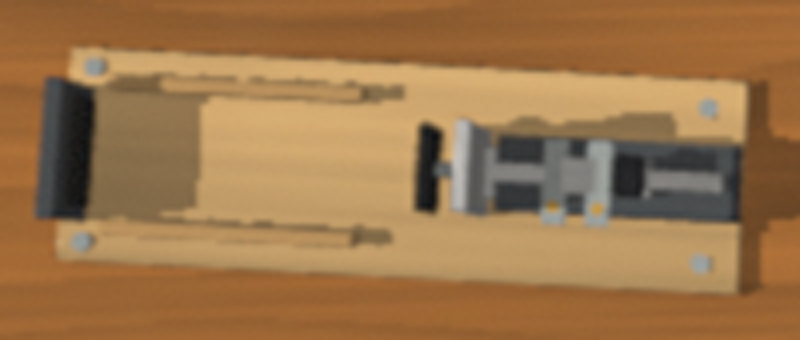

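View pics/t_l.png

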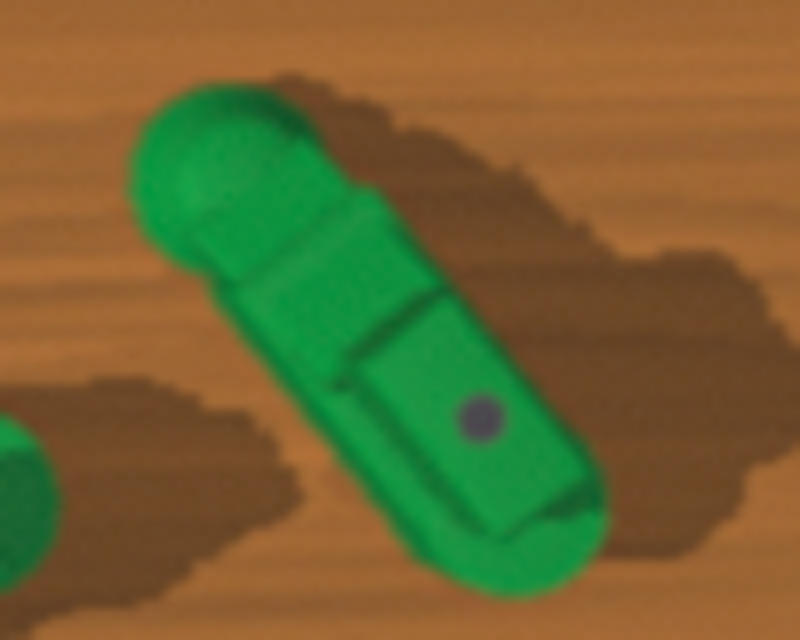

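View pics/s_h.png

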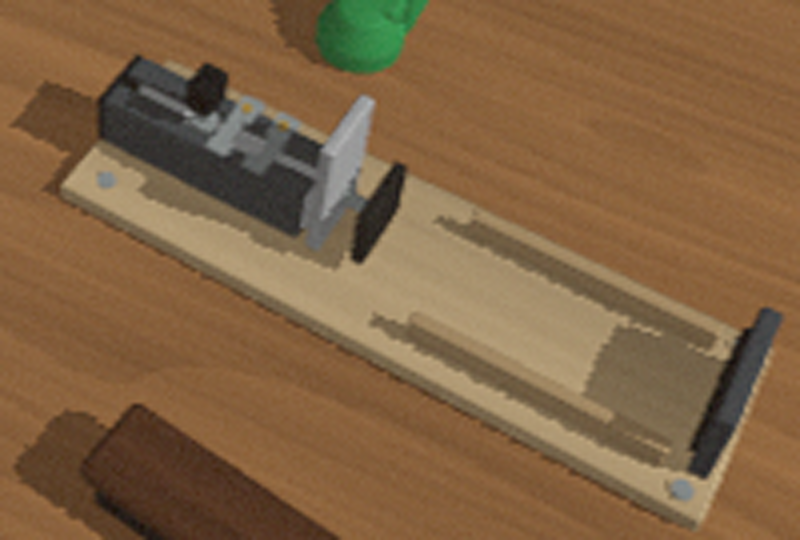

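View pics/s_l.png

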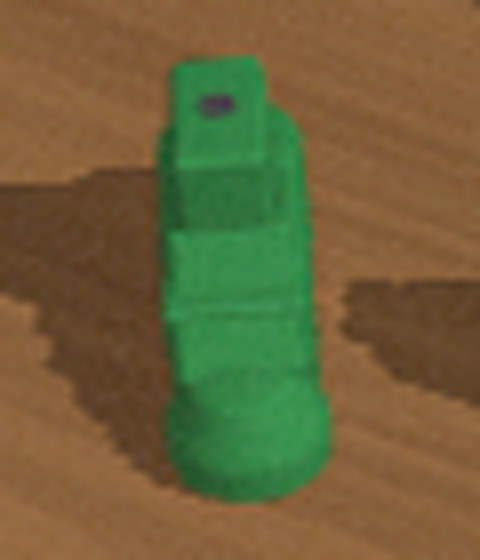

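The target last's stump corners and hole (about (460,257) full image) are clear, and so are the holder base corners. I'll compute poses from these.

Run:
```python
from h import *
t=load(0,"top0.npz"); s=load(0,"scene0.npz")
def c2(p,u0,v0,k): return [(p[0]+.5)/k-.5+u0,(p[1]+.5)/k-.5+v0]
# base corners
for n,S,cs in(("top",t,[(72,48),(748,82),(740,293),(57,260)]),("scene",s,[(696,528),(62,190)])):
    o=(140,155,4) if n=="top" else (290,200,4)
    for i,c in enumerate(cs): print(n,np.round(onz(S,*c2(c,*o),.012),4))
P=[onz(t,*c2(c,140,155,4),.012)[:2] for c in [(72,48),(748,82),(740,293),(57,260)]]
print("len",np.linalg.norm(P[0]-P[1]),np.linalg.norm(P[2]-P[3]),np.linalg.norm(P[0]-P[3]),np.linalg.norm(P[2]-P[1]))
d=(P[0]-P[1])+(P[3]-P[2]); yaw=np.degrees(np.arctan2(d[1],d[0])); c=np.mean(P,0); print("yaw",yaw,"ctr",c)
# tops: toe stop face edge, heel rest, button
for nm,S,p,o,z in [("stopfaceT",t,(66,77),(140,155,4),.062),("stopfaceB",t,(70,218),(140,155,4),.062),
 ("button top",t,(629,178),(140,155,4),.080),("btn scene",s,(211,72),(290,200,4),.08),("rest top back L",t,(470,120),(140,155,4),.094),
 ("pad front top",t,(418,125),(140,155,4),.07)]:
    print(nm,np.round(onz(S,*c2(p,*o),z),4))
# last
st=[(352,362),(450,290),(597,465),(505,540)]
Q=[onz(t,*c2(p,400,205,8),.08)[:2] for p in st]
print("stump",np.round(Q,4), np.mean(Q,0)); f=(Q[0]+Q[1])/2;b=(Q[2]+Q[3])/2
print(np.linalg.norm(f-b),np.linalg.norm(Q[0]-Q[1]),np.linalg.norm(Q[2]-Q[3]),"yaw",np.degrees(np.arctan2(*(f-b)[::-1])))
print("hole",tri(t,c2((482,418),400,205,8),s,c2((215,104),225,130,8)),onz(t,*c2((482,418),400,205,8),.08),onz(s,*c2((215,104),225,130,8),.08))
# stump in scene
st=[(170,62),(262,57),(268,163),(176,166)]
Q=[onz(s,*c2(p,225,130,8),.08)[:2] for p in st];print("scene stump",np.round(Q,4),np.mean(Q,0))
f=(Q[2]+Q[3])/2;b=(Q[0]+Q[1])/2;print("yaw",np.degrees(np.arctan2(*(f-b)[::-1])))
# green blob
hsv=cv2.cvtColor(t["img"],cv2.COLOR_BGR2HSV);m=cv2.inRange(hsv,(45,100,40),(80,255,255))
for c in cv2.findContours(m,0,2)[0]:
    if cv2.contourArea(c)>300:
        r=cv2.minAreaRect(c); print(r); 
        box=cv2.boxPoints(r); B=[onz(t,*p,.02)[:2] for p in box]
        e=[B[i]-B[(i+1)%4] for i in (0,1)]; e=max(e,key=np.linalg.norm); print(" ctr",np.mean(B,0),np.degrees(np.arctan2(e[1],e[0])))
```

```text
top [0.621  0.2622 0.012 ]
top [ 0.5956 -0.086   0.012 ]
top [ 0.4874 -0.0795  0.012 ]
top [0.512  0.2696 0.012 ]
scene [0.624  0.2599 0.012 ]
scene [ 0.5979 -0.0839  0.012 ]
len 0.34910571162963594 0.3500004764066918 0.10926602911859441 0.10841934944730468
yaw 85.89904674327992 ctr [0.55397148 0.09155648]
stopfaceT [0.6004 0.248  0.062 ]
stopfaceB [0.5313 0.2459 0.062 ]
button top [ 0.5438 -0.0279  0.08  ]
btn scene [ 0.5403 -0.028   0.08  ]
rest top back L [0.5722 0.0459 0.094 ]
pad front top [0.5723 0.0745 0.07  ]
stump [[ 0.4411 -0.3051]
 [ 0.4576 -0.3291]
 [ 0.4155 -0.3622]
 [ 0.3984 -0.3397]] [ 0.4281707  -0.33401069]
0.054260121504848845 0.02910720895576223 0.028321661859128208 yaw 38.64472259561985
hole (array([ 0.42750663, -0.33524548,  0.0817373 ]), np.float64(0.000654079830703523)) [ 0.42721638 -0.33541764  0.08      ] [ 0.42584098 -0.33709922  0.08      ]
scene stump [[ 0.415  -0.3622]
 [ 0.3987 -0.3385]
 [ 0.442  -0.3058]
 [ 0.4568 -0.3293]] [ 0.42814018 -0.33393999]
yaw 37.62440365839171
((372.8509521484375, 280.0994873046875), (25.869384765625, 74.0718994140625), 59.6567497253418)
 ctr [ 0.38057847 -0.17448063] 118.77310112633053
((280.0583801269531, 291.9830322265625), (24.174434661865234, 76.28974914550781), 2.2025980949401855)
 ctr [0.361357   0.01278029] 176.98174966709456
((445.7935791015625, 247.1729736328125), (76.81777954101562, 25.688793182373047), 50.042449951171875)
 ctr [ 0.44333093 -0.32351475] 38.17883555400479
```

Run:
```python
from h import *
t=load(0,"top0.npz"); s=load(0,"scene0.npz")
crop(t,"t_b.png",270,330,180,220,13); crop(s,"s_b.png",310,390,210,262,10); crop(t,"t_s.png",140,210,160,225,9)
```

```text
(no output)
```

View pics/t_b.png

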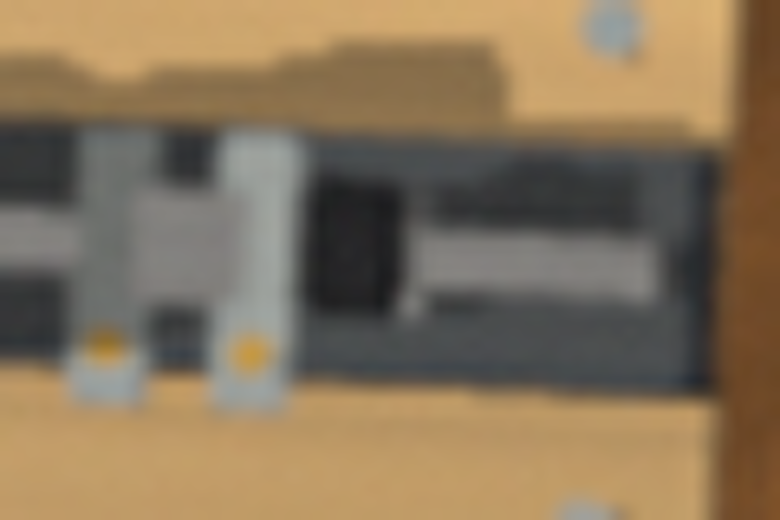

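View pics/s_b.png

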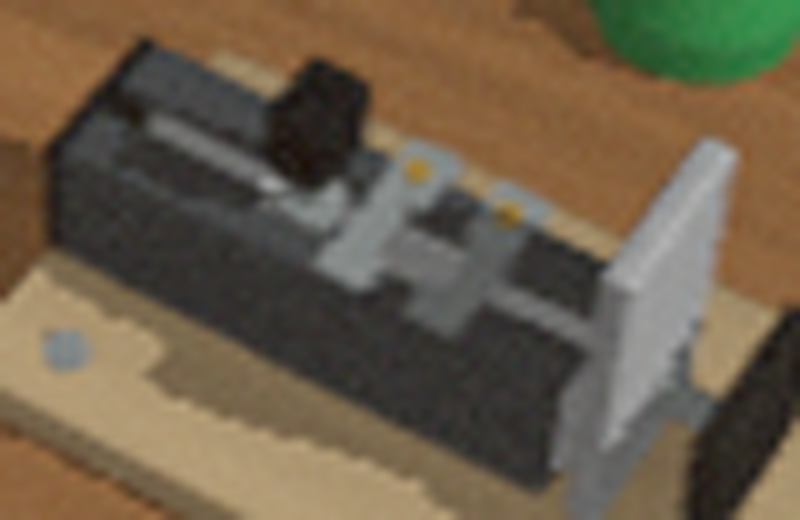

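View pics/t_s.png

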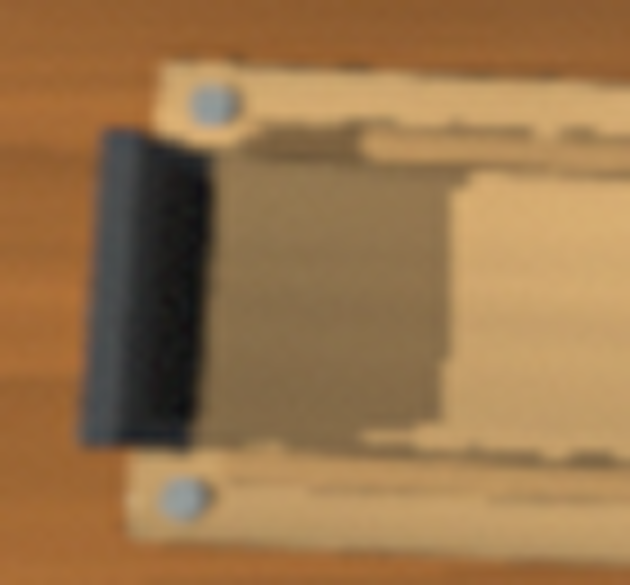

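Run:
```python
from h import *
t=load(0,"top0.npz"); s=load(0,"scene0.npz")
def c2(p,u0,v0,k): return [(p[0]+.5)/k-.5+u0,(p[1]+.5)/k-.5+v0]
T=lambda p,z:onz(t,*c2(p,270,180,13),z)[:2]
Ts=lambda p,z:onz(t,*c2(p,140,160,9),z)[:2]
Sb=lambda p,z:onz(s,*c2(p,310,210,10),z)[:2]
yaw=np.radians(85.9);u=np.array([np.cos(yaw),np.sin(yaw)]);n=np.array([-u[1],u[0]])
c=np.array([.5545,.0916]);
def H(nm,p): d=p-c; print(nm,np.round(p,4),"x %.1f y %.1f"%(1e3*d@u-80,1e3*d@n))
for p in [(214,150),(195,445)]: H("stopbase",Ts(p,.012))
for p in [(138,140),(122,445)]: H("stoptop",Ts(p,.062))
H("btn top",T((352,240),.08)); 
for p in [(308,178),(400,178),(308,300)]: H("b",T(p,.08))
for p in [(80,115),(725,150),(715,392),(60,357)]: H("housing edge z48",T(p,.048))
for p in [(150,40),(50,150)]: H("housing end scene",Sb(p,.048))
for p in [(700,137),(735,150),(605,268),(633,293)]: H("rest scene top",Sb(p,.094))
# button scene: top quad corners
for p in [(320,58),(370,90),(272,105)]: H("btn scene",Sb(p,.08))
print(tri(t,c2((352,240),270,180,13),s,c2((322,90),310,210,10)))
# base mask both
for nm,S in(("top",t),("scene",s)):
    hsv=cv2.cvtColor(S["img"],cv2.COLOR_BGR2HSV); print(nm, hsv[{"top":(215,250),"scene":(275,400)}[nm]], hsv[{"top":(240,250),"scene":(230,450)}[nm]])
# screws
for p in [(214,104),(186,498)]: H("screw",Ts(p,.012))
for p in [(612,28),(585,510)]: H("screw",T(p,.012))
H("screw scene",Sb((67,350),.012))
H("screw scene",onz(s,*c2((680,489),290,200,4),.012)[:2])
```

```text
stopbase [0.6008 0.2504] x 81.7 y -34.8
stopbase [0.5334 0.2546] x 81.1 y 32.7
stoptop [0.5981 0.2504] x 81.6 y -32.1
stoptop [0.5317 0.2537] x 80.1 y 34.3
btn top [ 0.546  -0.0275] x -199.4 y -0.0
b [ 0.5553 -0.0212] x -192.4 y -8.8
b [ 0.555  -0.0347] x -206.0 y -9.5
b [ 0.5373 -0.0208] x -193.4 y 9.2
housing edge z48 [0.5678 0.0156] x -154.9 y -18.7
housing edge z48 [ 0.5602 -0.0827] x -253.4 y -18.2
housing edge z48 [ 0.5234 -0.0803] x -253.7 y 18.7
housing edge z48 [0.5309 0.0192] x -153.9 y 18.3
housing end scene [ 0.522  -0.0786] x -252.1 y 20.3
housing end scene [ 0.5601 -0.0821] x -252.9 y -18.0
rest scene top [0.5296 0.0476] x -125.7 y 21.6
rest scene top [0.5294 0.0549] x -118.4 y 22.4
rest scene top [0.5693 0.0446] x -125.8 y -18.1
rest scene top [0.5723 0.0518] x -118.5 y -20.6
btn scene [ 0.5355 -0.0323] x -204.9 y 10.1
btn scene [ 0.5385 -0.0194] x -191.9 y 8.1
btn scene [ 0.5518 -0.035 ] x -206.5 y -6.4
(array([ 0.54565718, -0.02731411,  0.08273446]), np.float64(0.0007417160709152351))
top [ 18 118 193] [ 14 173 158]
scene [ 19  88 173] [ 15 145 144]
screw [0.6114 0.2504] x 82.4 y -45.4
screw [0.5214 0.2566] x 82.2 y 44.9
screw [ 0.5825 -0.0651] x -234.3 y -39.1
screw [ 0.5064 -0.0593] x -233.9 y 37.2
screw scene [ 0.5804 -0.0666] x -236.0 y -37.1
screw scene [0.6087 0.2487] x 80.5 y -42.9
```

```bash
cat >> h.py <<'E'
def go(p,yaw):
    o=ctrl.get_obs(); Rt=R.from_euler('xyz',o["orientation"],degrees=True)
    d=Rt.inv().apply(np.array(p)-o["tool_pos"])/.1
    w=(yaw-o["orientation"][2]+180)%360-180
    print("t %.2f pos %s ori %s F %s op %.1f"%(o["clock"],np.round(o["tool_pos"],4),np.round(o["orientation"],2),np.round(o["force"],1),o["opening"]*1e3))
    print("shift rows",np.round(d,3),"turn",round(-w/180,4)," deg",round(w,2))
    return o
C=np.array([.5545,.0916]);_y=np.radians(85.9);U=np.array([np.cos(_y),np.sin(_y)]);N=np.array([-U[1],U[0]])
def hp(x,y,z): # holder mm -> world
    return np.append(C+U*(x+80)/1e3+N*y/1e3,z/1e3)
E
python3 -c "
from h import *
go([.4282,-.334,.2],-141.7)"
```

```text
t 0.20 pos [ 0.2198 -0.6379  0.226 ] ori [ 1.7994e+02 -1.0000e-02 -1.6099e+02] F [ 0.3  0.6 -1. ] op 87.8
shift rows [-2.961  2.194  0.261] turn -0.1072  deg 19.29
```

```bash
python3 -m creep '[[-0.3,0.22,0,0,87],[-0.6,0.44,0,0,87],[-0.9,0.67,0,0,87],[-0.98,0.73,0,0,87],[-0.98,0.73,0,0,87],[-0.98,0.73,0,0,87],[-0.98,0.73,0,0,87],[-0.98,0.73,0,0,87]]'; python3 -m creep '[[-0.3,0.22,0,0,87],[-0.6,0.44,0,0,87],[-0.9,0.67,0,0,87],[-0.98,0.73,0,0,80],[-0.98,0.73,0,0,70],[-0.98,0.73,0,0,70],[-0.98,0.73,0,0,70],[-0.98,0.73,0,0,70]]'; python3 -m creep '[[-0.3,0.22,0,-0.02,70],[-0.6,0.44,0,-0.05,70],[-0.9,0.67,0,-0.08,70],[-0.98,0.73,0,-0.107,70],[-0.98,0.73,0,-0.107,70],[-0.98,0.73,0,-0.107,70],[-0.98,0.73,0,-0.107,70],[-0.98,0.73,0,-0.107,70]]'
python3 -c "
from h import *
go([.4282,-.334,.2],-141.7)"
```

```text
clock: 0.87
tool_pos: [0.2882, -0.5379, 0.2263]
orientation: [180.0, -0.0, -161.0]
force: [-1.2, -0.7, -0.3]
opening: 0.0869
clock: 1.53
tool_pos: [0.3569, -0.4372, 0.2263]
orientation: [180.0, -0.0, -161.1]
force: [0.8, -0.1, -0.8]
opening: 0.07
clock: 2.2
tool_pos: [0.4258, -0.3363, 0.2264]
orientation: [180.0, -0.0, -141.9]
force: [0.0, -0.3, -1.1]
opening: 0.0698
t 2.20 pos [ 0.4258 -0.3363  0.2264] ori [ 1.7998e+02 -1.0000e-02 -1.4190e+02] F [ 0.  -0.3 -1.1] op 69.8
shift rows [-0.033  0.003  0.264] turn -0.0011  deg 0.2
```

```bash
python3 -m creep '[[-0.033,0,0.3,-0.001,70],[-0.033,0,0.6,-0.001,70],[-0.033,0,0.9,-0.001,70],[-0.033,0,1.0,-0.001,70],[-0.033,0,1.0,-0.001,70],[-0.033,0,1.0,-0.001,70],[-0.033,0,1.0,-0.001,70],[-0.033,0,1.0,-0.001,70]]'
python3 -c "
from h import *
go([.4282,-.334,.053],-141.7)
s=snapshot('scene');crop(s,'s1.png',190,310,60,200,4)"
```

```text
clock: 2.87
tool_pos: [0.4301, -0.334, 0.1284]
orientation: [-179.8, 0.1, -141.6]
force: [-0.2, 0.1, -0.4]
opening: 0.0697
t 2.87 pos [ 0.4301 -0.334   0.1284] ori [-1.7985e+02  8.0000e-02 -1.4156e+02] F [-0.2  0.1 -0.4] op 69.7
shift rows [0.016 0.014 0.754] turn 0.0008  deg -0.14
```

View pics/s1.png

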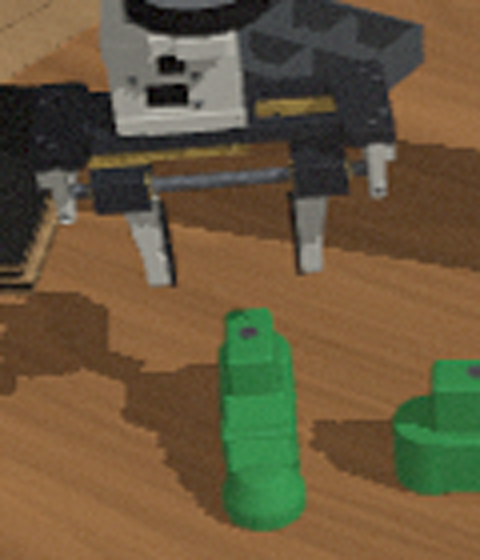

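The fingers (crop (160,280) and (310,265)) straddle the stump at (248,330). I'll descend and grip.

```bash
python3 -m creep '[[0.01,0.01,0.2,0,70],[0.01,0.01,0.4,0,70],[0.01,0.01,0.6,0,70],[0.01,0.01,0.75,0,70],[0.01,0.01,0.75,0,70],[0.01,0.01,0.75,0,50],[0.01,0.01,0.75,0,35],[0.01,0.01,0.75,0,20]]'
python3 -m creep '[[0,0,0,0,15],[0,0,0,0,15],[0,0,0,0,15],[0,0,0,0,15],[0,0,0,0,15],[0,0,0,0,15],[0,0,-0.05,0,15],[0,0,-0.1,0,15]]'
python3 -c "
from h import *
go([.4282,-.334,.053],-141.7)"
```

```text
clock: 3.58
tool_pos: [0.4287, -0.3335, 0.0531]
orientation: [-179.9, 0.1, -141.5]
force: [-0.2, -0.1, -0.2]
opening: 0.0556
clock: 4.25
tool_pos: [0.4269, -0.3328, 0.0612]
orientation: [179.9, -0.0, -141.6]
force: [0.6, 0.6, -2.9]
opening: 0.0299
t 4.25 pos [ 0.4269 -0.3328  0.0612] ori [ 1.7990e+02 -5.0000e-02 -1.4157e+02] F [ 0.6  0.6 -2.9] op 29.9
shift rows [-0.003 -0.018  0.082] turn 0.0007  deg -0.13
```

```bash
python3 -m creep '[[0,0,-0.3,0,15],[0,0,-0.6,0,15],[0,0,-0.9,0,15],[0,0,-1,0,15],[0,0,-1,0,15],[0,0,-1,0,15],[0,0,-1,0,15],[0,0,-1,0,15]]'
python3 -c "
from h import *
go(hp(-28.5,0,200),-94.1)
s=snapshot('scene');crop(s,'s2.png',190,310,60,200,4)"
```

```text
clock: 4.92
tool_pos: [0.4266, -0.3326, 0.1597]
orientation: [179.8, -0.1, -141.6]
force: [-0.4, 0.6, -2.5]
opening: 0.0296
t 4.92 pos [ 0.4266 -0.3326  0.1597] ori [ 1.7983e+02 -9.0000e-02 -1.4156e+02] F [-0.4  0.6 -2.5] op 29.6
shift rows [-3.987  2.908 -0.4  ] turn -0.2637  deg 47.46
```

View pics/s2.png

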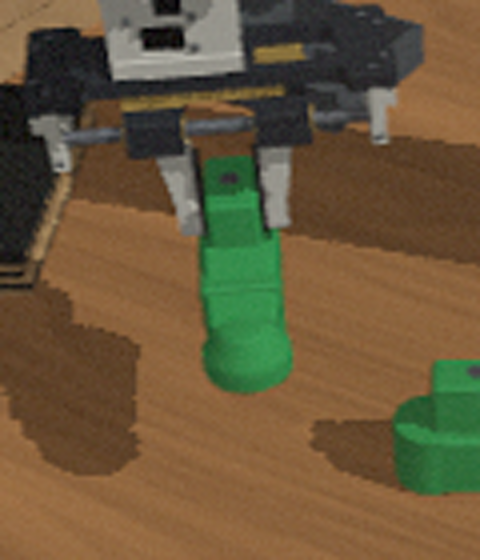

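```bash
python3 -m creep '[[-0.1,0.07,-0.2,0,15],[-0.3,0.2,-0.4,0,15],[-0.55,0.4,-0.45,0,15],[-0.75,0.55,-0.45,0,15],[-0.9,0.66,-0.45,0,15],[-0.98,0.72,-0.45,0,15],[-0.98,0.72,-0.45,0,15],[-0.98,0.72,-0.45,0,15]]'
python3 -m creep '[[-0.1,0.07,0,0,15],[-0.3,0.2,0,0,15],[-0.5,0.37,0,0,15],[-0.7,0.51,0,0,15],[-0.9,0.66,0,0,15],[-0.98,0.72,0,0,15],[-0.98,0.72,0,0,15],[-0.98,0.72,0,0,15]]'
python3 -m creep '[[-0.1,0.07,0,-0.02,15],[-0.3,0.2,0,-0.05,15],[-0.5,0.37,0,-0.08,15],[-0.7,0.51,0,-0.11,15],[-0.9,0.66,0,-0.13,15],[-0.98,0.72,0,-0.13,15],[-0.98,0.72,0,-0.13,15],[-0.98,0.72,0,-0.13,15]]'
python3 -c "
from h import *
go(hp(-28.5,0,200),-94.1)"
```

```text
clock: 5.63
tool_pos: [0.4594, -0.2156, 0.2059]
orientation: [179.9, -0.1, -141.5]
force: [0.1, -0.9, -2.2]
opening: 0.0299
clock: 6.3
tool_pos: [0.4914, -0.099, 0.2061]
orientation: [180.0, -0.1, -141.5]
force: [-0.1, -0.8, -2.6]
opening: 0.03
clock: 6.97
tool_pos: [0.5234, 0.018, 0.2062]
orientation: [180.0, -0.1, -118.2]
force: [-0.3, 0.4, -2.7]
opening: 0.0302
t 6.97 pos [0.5234 0.018  0.2062] ori [ 1.7996e+02 -6.0000e-02 -1.1822e+02] F [-0.3  0.4 -2.7] op 30.2
shift rows [-1.266  0.284  0.061] turn -0.134  deg 24.12
```

```bash
python3 -m creep '[[-0.1,0.02,0,-0.02,15],[-0.3,0.07,0,-0.05,15],[-0.5,0.12,0,-0.08,15],[-0.7,0.16,0,-0.11,15],[-0.9,0.2,0,-0.134,15],[-0.98,0.25,0,-0.134,15],[-0.98,0.28,0,-0.134,15],[-0.98,0.28,0,-0.134,15]]'
python3 -c "
from h import *
go(hp(-28.5,0,100),-94.1)"
```

```text
clock: 7.63
tool_pos: [0.5443, 0.1175, 0.2063]
orientation: [179.9, -0.0, -94.2]
force: [-0.2, -0.1, -2.4]
opening: 0.0299
t 7.63 pos [0.5443 0.1175 0.2063] ori [ 1.7994e+02 -3.0000e-02 -9.4170e+01] F [-0.2 -0.1 -2.4] op 29.9
shift rows [-0.265 -0.121  1.062] turn -0.0004  deg 0.07
```

```bash
python3 -m creep '[[-0.1,-0.05,0,0,15],[-0.2,-0.1,0.1,0,15],[-0.265,-0.12,0.3,0,15],[-0.265,-0.12,0.5,0,15],[-0.265,-0.12,0.6,0,15],[-0.265,-0.12,0.6,0,15],[-0.265,-0.12,0.6,0,15],[-0.265,-0.12,0.6,0,15]]'
python3 -c "
from h import *
go(hp(-28.5,0,65),-94.1)
s=snapshot('scene');crop(s,'s3.png',300,500,130,330,3)
s=snapshot('top');crop(s,'t3.png',130,350,140,260,3.5)"
```

```text
clock: 8.3
tool_pos: [0.5597, 0.1441, 0.1475]
orientation: [-179.9, 0.0, -94.0]
force: [0.4, -0.4, -3.1]
opening: 0.0299
t 8.30 pos [0.5597 0.1441 0.1475] ori [-1.7993e+02  2.0000e-02 -9.4040e+01] F [ 0.4 -0.4 -3.1] op 29.9
shift rows [0.012 0.016 0.825] turn 0.0003  deg -0.06
```

View pics/s3.png

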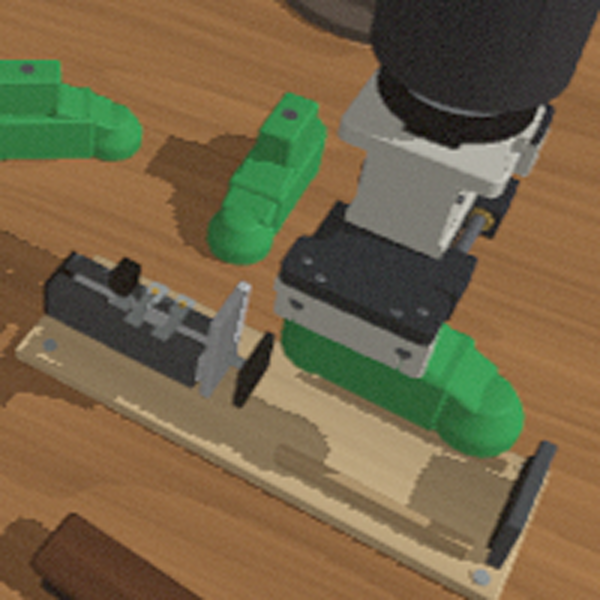

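View pics/t3.png

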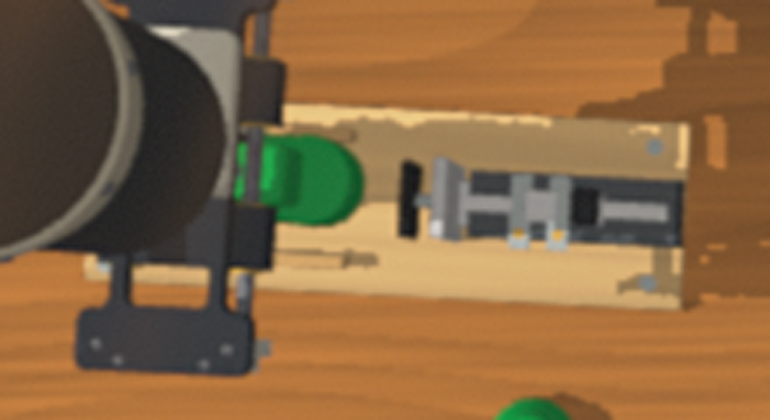

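The last is over the cradle: in the top crop the heel, at (362,180), is clear of the pad at (410,200). Lowering it now.

```bash
python3 -m creep '[[0.012,0.016,0.15,0,15],[0.012,0.016,0.3,0,15],[0.012,0.016,0.45,0,15],[0.012,0.016,0.58,0,15],[0.012,0.016,0.68,0,15],[0.012,0.016,0.75,0,15],[0.012,0.016,0.79,0,15],[0.012,0.016,0.79,0,15]]'
python3 -c "
from h import *
go(hp(-28.5,0,65),-94.1)"
```

```text
clock: 9.07
tool_pos: [0.5572, 0.1429, 0.0672]
orientation: [180.0, -0.0, -94.0]
force: [0.9, 0.4, -2.5]
opening: 0.0298
t 9.07 pos [0.5572 0.1429 0.0672] ori [ 1.7997e+02 -2.0000e-02 -9.4030e+01] F [ 0.9  0.4 -2.5] op 29.8
shift rows [-0.002 -0.01   0.022] turn 0.0004  deg -0.07
```

```bash
python3 -m creep '[[0,0,0.01,0,15],[0,0,0.015,0,15],[0,0,0.02,0,15],[0,0,0.025,0,15],[0,0,0.025,0,15],[0,0,0.025,0,15],[0,0,0.025,0,15],[0,0,0.025,0,15]]'
```

```text
clock: 9.73
tool_pos: [0.5573, 0.143, 0.0651]
orientation: [-180.0, 0.0, -94.0]
force: [0.3, -0.1, -3.2]
opening: 0.0298
```

```bash
python3 -m creep '[[0,0,0.005,0,15],[0,0,0.01,0,15],[0,0,0.015,0,15],[0,0,0.02,0,15],[0,0,0.02,0,15],[0,0,0.02,0,15],[0,0,0.02,0,15],[0,0,0.02,0,15]]'
```

```text
clock: 10.4
tool_pos: [0.5575, 0.143, 0.0638]
orientation: [-180.0, 0.0, -94.0]
force: [-2.5, -0.0, 5.3]
opening: 0.0296
```

Contact felt (+5 N upward), so I'll let go and rise.

```bash
python3 -m creep '[[0,0,0,0,32],[0,0,0,0,36],[0,0,0,0,45],[0,0,0,0,56],[0,0,0,0,60],[0,0,0,0,60],[0,0,-0.1,0,60],[0,0,-0.3,0,60]]'
python3 -m creep '[[0,0,-0.2,0,60],[0,0,-0.5,0,60],[0,0,-0.8,0,60],[0,0,-0.8,0,60],[0.2,0,-0.8,0,40],[0.5,0,-0.8,0,20],[0.8,0,-0.8,0,0],[1,0,-0.8,0,0]]'
python3 -c "
from h import *
go(hp(-200,0,120),-94.1)
s=snapshot('scene');crop(s,'s4.png',300,500,130,330,3)
s=snapshot('top');crop(s,'t4.png',130,350,140,260,3.5)"
```

```text
clock: 11.07
tool_pos: [0.5558, 0.1422, 0.0916]
orientation: [179.8, -0.1, -94.1]
force: [-0.7, 0.1, 0.5]
opening: 0.0597
clock: 11.73
tool_pos: [0.5497, 0.0415, 0.1738]
orientation: [-180.0, 0.0, -94.0]
force: [-1.1, -0.4, -1.1]
opening: 0.0387
t 11.73 pos [0.5497 0.0415 0.1738] ori [-1.7998e+02  1.0000e-02 -9.4030e+01] F [-1.1 -0.4 -1.1] op 38.7
shift rows [ 0.697 -0.011  0.538] turn 0.0004  deg -0.07
```

View pics/s4.png

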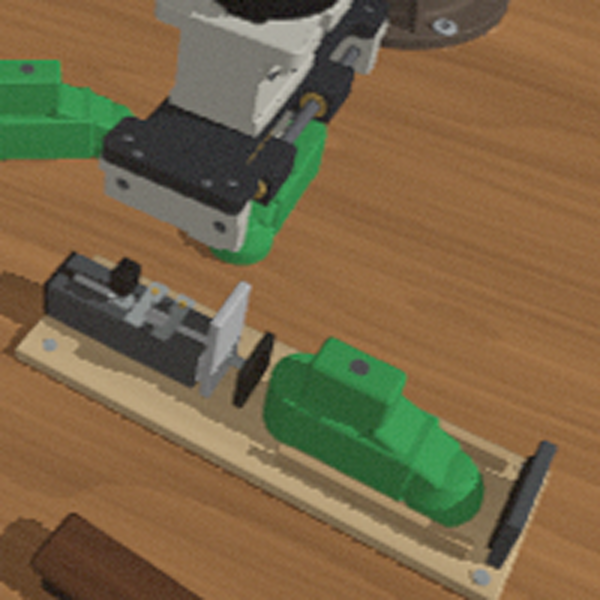

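View pics/t4.png

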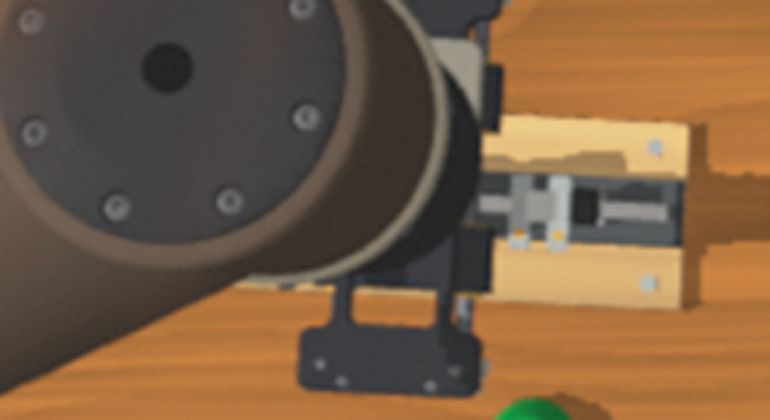

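The last sits between the rails with its toe towards the stop, clear of the pad. Next I'll go above the button with the fingers closed.

```bash
python3 -m creep '[[0.2,0,0,0,0],[0.4,0,0,0,0],[0.6,0,0,0,0],[0.7,-0.01,0.1,0,0],[0.7,-0.01,0.3,0,0],[0.7,-0.01,0.5,0,0],[0.7,-0.01,0.7,0,0],[0.7,-0.01,0.7,0,0]]'
python3 -c "
from h import *
go(hp(-200,0,82),-94.1)
s=snapshot('scene');crop(s,'s5.png',280,440,130,290,4)"
```

```text
clock: 12.5
tool_pos: [0.5439, -0.0268, 0.0992]
orientation: [179.7, -0.1, -94.1]
force: [0.1, 0.5, -0.5]
opening: 0.0005
t 12.50 pos [ 0.5439 -0.0268  0.0992] ori [ 1.7966e+02 -7.0000e-02 -9.4090e+01] F [ 0.1  0.5 -0.5] op 0.5
shift rows [ 0.011 -0.022  0.172] turn 0.0001  deg -0.01
```

View pics/s5.png

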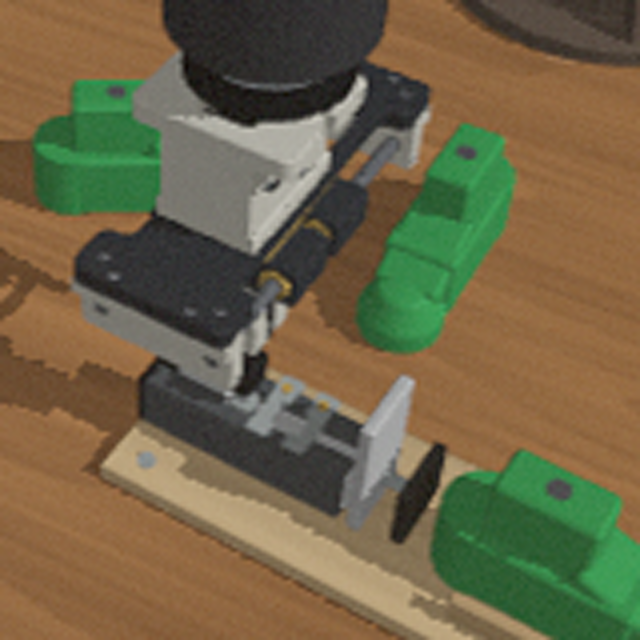

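```bash
python3 -m creep '[[0.01,-0.02,0.05,0,0],[0.01,-0.02,0.1,0,0],[0.01,-0.02,0.15,0,0],[0.01,-0.02,0.17,0,0],[0.01,-0.02,0.17,0,0],[0.01,-0.02,0.17,0,0],[0.01,-0.02,0.17,0,0],[0.01,-0.02,0.17,0,0]]'
python3 -m creep '[[0,0,0.01,0,0],[0,0,0.02,0,0],[0,0,0.03,0,0],[0,0,0.03,0,0],[0,0,0.03,0,0],[0,0,0.03,0,0],[0,0,0.03,0,0],[0,0,0.03,0,0]]'
python3 -c "
from h import *
go(hp(-200,0,75),-94.1)"
```

```text
clock: 13.22
tool_pos: [0.5484, -0.0278, 0.0864]
orientation: [-180.0, 0.0, -94.0]
force: [0.0, 0.1, 0.2]
opening: 0.0005
clock: 13.88
tool_pos: [0.5483, -0.0278, 0.0831]
orientation: [-180.0, 0.0, -94.0]
force: [-0.1, -0.1, 0.3]
opening: 0.0003
t 13.88 pos [ 0.5483 -0.0278  0.0831] ori [-180.      0.    -94.03] F [-0.1 -0.1  0.3] op 0.3
shift rows [0.005 0.023 0.081] turn 0.0004  deg -0.07
```

```bash
python3 -m creep '[[0,0.02,0.01,0,0],[0,0.02,0.02,0,0],[0,0.02,0.03,0,0],[0,0.02,0.04,0,0],[0,0.02,0.05,0,0],[0,0.02,0.05,0,0],[0,0.02,0.05,0,0],[0,0.02,0.05,0,0]]'
python3 -m creep '[[0,0,0.01,0,0],[0,0,0.02,0,0],[0,0,0.03,0,0],[0,0,0.035,0,0],[0,0,0.035,0,0],[0,0,0.035,0,0],[0,0,0.035,0,0],[0,0,0.035,0,0]]'
python3 -c "
from h import *
go(hp(-200,0,75),-94.1)
s=snapshot('scene');crop(s,'s6.png',280,440,130,290,4)"
```

```text
clock: 14.55
tool_pos: [0.5461, -0.0277, 0.0783]
orientation: [180.0, -0.0, -94.0]
force: [-1.6, 0.2, 4.6]
opening: 0.0006
clock: 15.22
tool_pos: [0.5461, -0.0277, 0.0749]
orientation: [180.0, -0.0, -94.0]
force: [-3.3, 1.2, 6.0]
opening: 0.0007
t 15.22 pos [ 0.5461 -0.0277  0.0749] ori [ 1.7999e+02 -1.0000e-02 -9.4020e+01] F [-3.3  1.2  6. ] op 0.7
shift rows [ 0.004  0.002 -0.001] turn 0.0004  deg -0.08
```

View pics/s6.png

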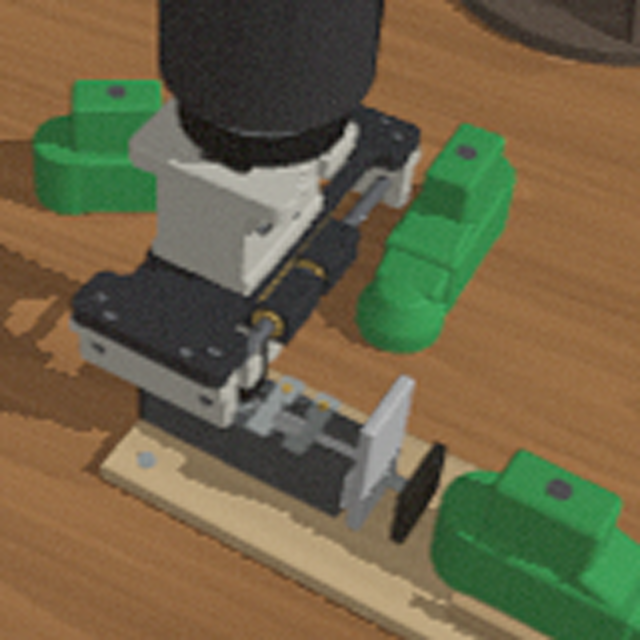

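Button down about 5 mm at 6 N. Now a gentle 10 mm slide.

```bash
python3 -m creep '[[0,0,0.007,0,0],[-0.015,0,0.007,0,0],[-0.03,0,0.007,0,0],[-0.045,0,0.007,0,0],[-0.06,0,0.007,0,0],[-0.08,0,0.007,0,0],[-0.1,0,0.007,0,0],[-0.1,0,0.007,0,0]]'
python3 -c "
from h import *
go(hp(-200,0,75),-94.1)
s=snapshot('scene');crop(s,'s7.png',280,440,130,290,4)"
```

```text
clock: 15.93
tool_pos: [0.5468, -0.0178, 0.0742]
orientation: [180.0, -0.0, -94.0]
force: [-2.9, -0.9, 6.9]
opening: 0.0007
t 15.93 pos [ 0.5468 -0.0178  0.0742] ori [ 1.7999e+02 -3.0000e-02 -9.4020e+01] F [-2.9 -0.9  6.9] op 0.7
shift rows [ 0.103  0.002 -0.008] turn 0.0005  deg -0.08
```

View pics/s7.png

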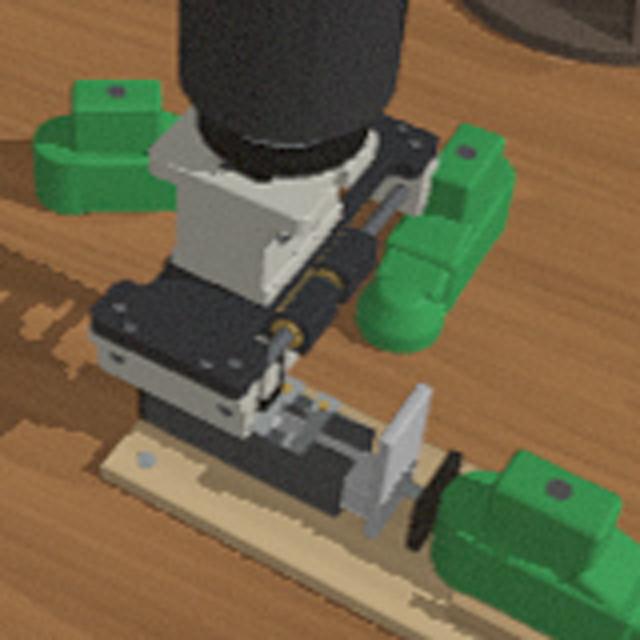

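The tube moved with the button: the rest plate and pad are visibly nearer the heel. Now I'll lift off and move down behind the rest plate.

```bash
python3 -m creep '[[0,0,-0.08,0,0],[0,0,-0.2,0,0],[0,0,-0.25,0,0],[-0.2,0,-0.25,0,0],[-0.4,0,-0.25,0,0],[-0.47,0,-0.25,0,0],[-0.47,0,-0.25,0,0],[-0.47,0,-0.25,0,0]]'
python3 -c "
from h import *
go(hp(-142,0,72),-94.1)
s=snapshot('scene');crop(s,'s8.png',280,440,130,290,4)"
```

```text
clock: 16.65
tool_pos: [0.5502, 0.0293, 0.0988]
orientation: [180.0, -0.0, -94.0]
force: [0.7, -0.3, -0.2]
opening: 0.0003
t 16.65 pos [0.5502 0.0293 0.0988] ori [179.99  -0.   -93.97] F [ 0.7 -0.3 -0.2] op 0.3
shift rows [-0.004  0.001  0.268] turn 0.0007  deg -0.13
```

View pics/s8.png

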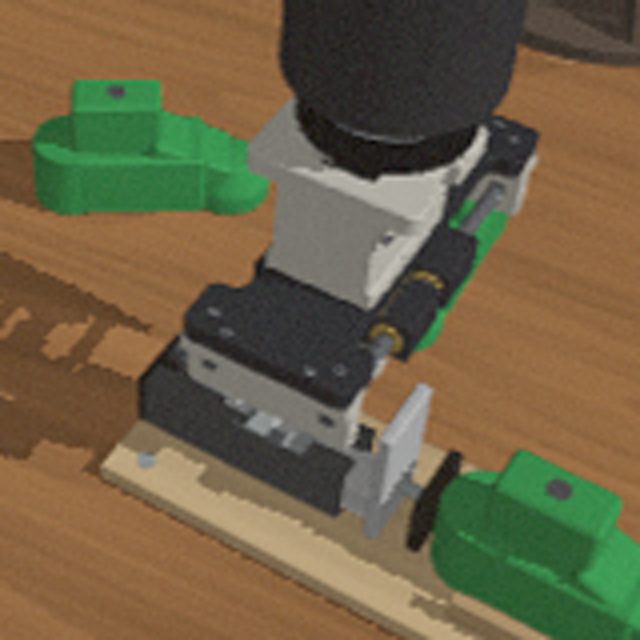

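```bash
python3 -m creep '[[0,0,0.1,0,0],[0,0,0.2,0,0],[0,0,0.27,0,0],[0,0,0.27,0,0],[-0.03,0,0.27,0,0],[-0.06,0,0.27,0,0],[-0.1,0,0.27,0,0],[-0.12,0,0.27,0,0]]'
python3 -m creep '[[-0.005,0,0,0,0],[-0.01,0,0,0,0],[-0.015,0,0,0,0],[-0.02,0,0,0,0],[-0.025,0,0,0,0],[-0.03,0,0,0,0],[-0.035,0,0,0,0],[-0.04,0,0,0,0]]'
python3 -c "
from h import *
go(hp(-116,0,72),-94.1)"
```

```text
clock: 17.37
tool_pos: [0.5516, 0.0418, 0.0723]
orientation: [-180.0, 0.0, -94.0]
force: [0.1, -0.5, 0.1]
opening: 0.0004
clock: 18.03
tool_pos: [0.5513, 0.0447, 0.0719]
orientation: [180.0, -0.0, -94.0]
force: [1.2, -5.5, 1.0]
opening: 0.0009
t 18.03 pos [0.5513 0.0447 0.0719] ori [ 1.7998e+02 -4.0000e-02 -9.4030e+01] F [ 1.2 -5.5  1. ] op 0.9
shift rows [-0.11   0.002 -0.001] turn 0.0004  deg -0.07
```

```bash
python3 -m creep '[[-0.01,0,0,0,0],[-0.02,0,0,0,0],[-0.03,0,0,0,0],[-0.04,0,0,0,0],[-0.05,0,0,0,0],[-0.06,0,0,0,0],[-0.07,0,0,0,0],[-0.08,0,0,0,0]]'
python3 -c "
from h import *
go(hp(-116,0,72),-94.1)
s=snapshot('scene');crop(s,'s9.png',280,440,130,290,4)"
```

```text
clock: 18.7
tool_pos: [0.5519, 0.0521, 0.0719]
orientation: [180.0, -0.1, -94.0]
force: [1.7, -5.8, 0.3]
opening: 0.0004
t 18.70 pos [0.5519 0.0521 0.0719] ori [ 1.7998e+02 -8.0000e-02 -9.4040e+01] F [ 1.7 -5.8  0.3] op 0.4
shift rows [-0.036  0.002 -0.001] turn 0.0003  deg -0.06
```

View pics/s9.png

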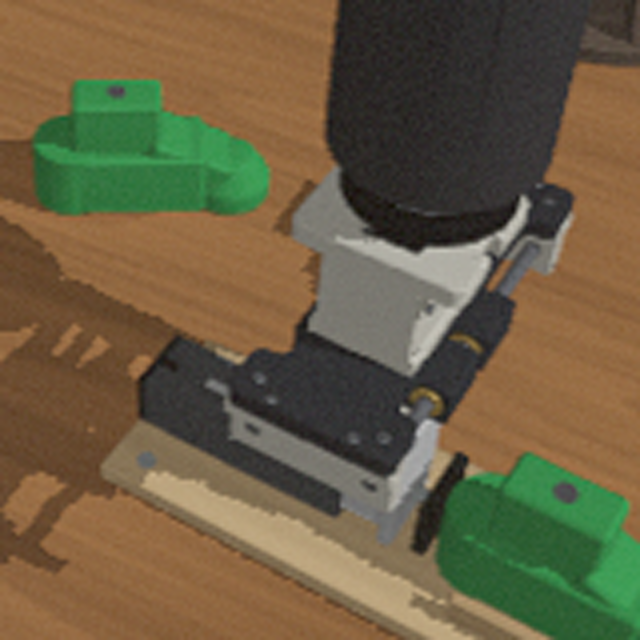

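The pad now touches the heel at (445,500). The tube is at about +18 mm, so I'll continue more slowly.

```bash
python3 -m creep '[[-0.006,0,0,0,0],[-0.012,0,0,0,0],[-0.018,0,0,0,0],[-0.024,0,0,0,0],[-0.03,0,0,0,0],[-0.036,0,0,0,0],[-0.042,0,0,0,0],[-0.048,0,0,0,0]]'
python3 -m creep '[[-0.004,0,0,0,0],[-0.008,0,0,0,0],[-0.012,0,0,0,0],[-0.016,0,0,0,0],[-0.02,0,0,0,0],[-0.024,0,0,0,0],[-0.028,0,0,0,0],[-0.032,0,0,0,0]]'
```

```text
clock: 19.42
tool_pos: [0.5523, 0.0578, 0.0719]
orientation: [180.0, -0.0, -94.0]
force: [1.4, -2.6, -0.0]
opening: -0.0001
clock: 20.08
tool_pos: [0.5525, 0.0612, 0.0719]
orientation: [-180.0, 0.0, -94.0]
force: [1.5, -3.5, -0.2]
opening: 0.0005
```

```bash
python3 -m creep '[[-0.003,0,0,0,0],[-0.006,0,0,0,0],[-0.009,0,0,0,0],[-0.012,0,0,0,0],[-0.015,0,0,0,0],[-0.018,0,0,0,0],[-0.021,0,0,0,0],[-0.024,0,0,0,0]]'
```

```text
clock: 20.75
tool_pos: [0.5527, 0.0636, 0.0718]
orientation: [-180.0, 0.0, -94.0]
force: [1.1, -4.1, -0.5]
opening: 0.0007
```

```bash
python3 -m creep '[[-0.003,0,0,0,0],[-0.006,0,0,0,0],[-0.009,0,0,0,0],[-0.012,0,0,0,0],[-0.015,0,0,0,0],[-0.018,0,0,0,0],[-0.018,0,0,0,0],[-0.018,0,0,0,0]]'
```

```text
clock: 21.42
tool_pos: [0.5528, 0.0653, 0.0719]
orientation: [-180.0, 0.0, -94.0]
force: [1.7, -3.3, -0.3]
opening: 0.0006
```

```bash
python3 -c "
from h import *
s=snapshot('scene');crop(s,'s10.png',280,440,170,330,4)"; python3 -m creep '[[-0.003,0,0,0,0],[-0.006,0,0,0,0],[-0.009,0,0,0,0],[-0.012,0,0,0,0],[-0.015,0,0,0,0],[-0.018,0,0,0,0],[-0.018,0,0,0,0],[-0.018,0,0,0,0]]'
```

```text
clock: 22.13
tool_pos: [0.553, 0.0671, 0.0718]
orientation: [-180.0, 0.0, -94.0]
force: [1.6, -3.5, -0.9]
opening: 0.0007
```

View pics/s10.png

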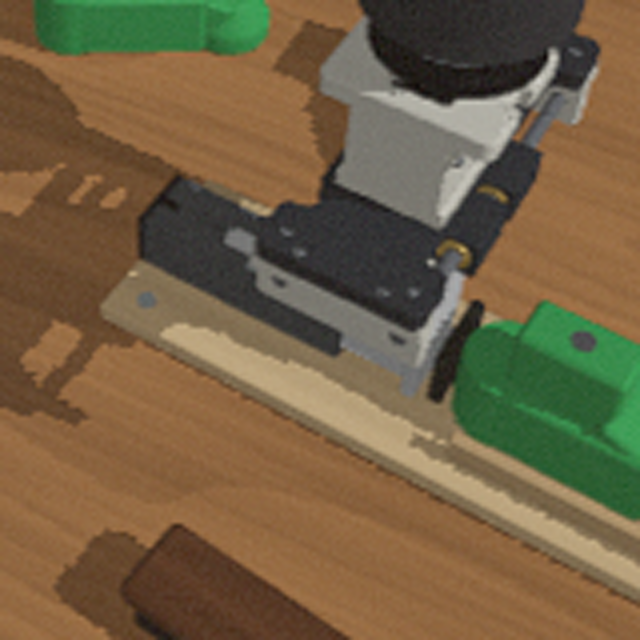

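```bash
python3 -m creep '[[-0.003,0,0,0,0],[-0.006,0,0,0,0],[-0.009,0,0,0,0],[-0.012,0,0,0,0],[-0.015,0,0,0,0],[-0.018,0,0,0,0],[-0.018,0,0,0,0],[-0.018,0,0,0,0]]'
```

```text
clock: 22.8
tool_pos: [0.5531, 0.0689, 0.0719]
orientation: [-180.0, 0.0, -94.0]
force: [1.3, -3.1, -1.6]
opening: 0.0005
```

```bash
python3 -m creep '[[-0.003,0,0,0,0],[-0.006,0,0,0,0],[-0.009,0,0,0,0],[-0.012,0,0,0,0],[-0.015,0,0,0,0],[-0.015,0,0,0,0],[-0.015,0,0,0,0],[-0.015,0,0,0,0]]'; python3 -c "
from h import *
s=snapshot('top');np.savez('top1.npz',**s);crop(s,'t11.png',140,340,155,240,4)
s=snapshot('scene');np.savez('scene1.npz',**s)
crop(s,'s11.png',290,490,200,335,4)
"
```

```text
clock: 23.47
tool_pos: [0.5531, 0.0699, 0.0719]
orientation: [180.0, -0.0, -94.0]
force: [3.4, -6.8, -0.7]
opening: 0.0005
```

View pics/t11.png

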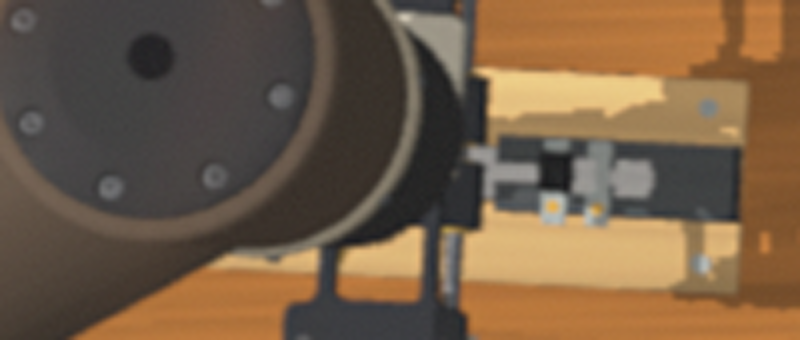

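View pics/s11.png

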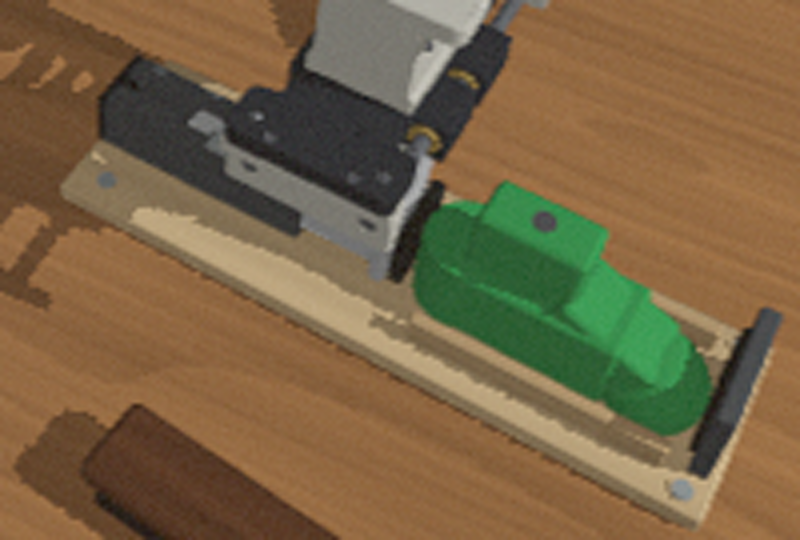

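```bash
python3 -m creep '[[-0.003,0,0,0,0],[-0.006,0,0,0,0],[-0.009,0,0,0,0],[-0.009,0,0,0,0],[-0.009,0,0,0,0],[-0.009,0,0,0,0],[-0.009,0,0,0,0],[-0.009,0,0,0,0]]'
```

```text
clock: 24.23
tool_pos: [0.5531, 0.0702, 0.0719]
orientation: [180.0, -0.1, -94.0]
force: [3.8, -9.3, -0.7]
opening: 0.0004
```

Blocked hard at 9 N, so it seems latched. I'll back off, rise clear and look.

```bash
python3 -m creep '[[0.03,0,0,0,0],[0.08,0,0,0,0],[0.15,0,0,0,0],[0.2,0,0,0,0],[0.2,0,-0.3,0,0],[0.2,0,-0.6,0,0],[0.2,0,-0.9,0,0],[0.2,0,-1,0,0]]'
python3 -m creep '[[0,0.3,0,0,0],[0,0.6,0,0,0],[0,0.9,0,0,0],[0,1,0,0,0],[0,1,0,0,0],[0,1,0,0,0],[0,1,0,0,0],[0,1,0,0,0]]'
python3 -m creep '[[0.3,0.3,0,0,0],[0.6,0.6,0,0,0],[0.9,0.9,0,0,0],[1,1,0,0,0],[1,1,0,0,0],[1,1,0,0,0],[1,1,0,0,0],[1,1,0,0,0]]'
python3 -c "
from h import *
s=snapshot('top');np.savez('top2.npz',**s);cv2.imwrite('pics/top2.png',s['img']);crop(s,'t12.png',140,340,155,240,4)
s=snapshot('scene');np.savez('scene2.npz',**s)
crop(s,'s12.png',290,490,200,335,4)
crop(s,'s12b.png',310,410,205,270,8)
"
```

```text
clock: 24.9
tool_pos: [0.5538, 0.0516, 0.1765]
orientation: [-179.7, 0.1, -94.0]
force: [0.6, 0.8, 0.4]
opening: 0.0004
clock: 25.57
tool_pos: [0.453, 0.0585, 0.1718]
orientation: [-180.0, -0.0, -94.0]
force: [-0.5, 0.3, -0.5]
opening: 0.0006
clock: 26.23
tool_pos: [0.3462, -0.0339, 0.1719]
orientation: [180.0, -0.0, -94.0]
force: [-0.8, -0.1, -0.5]
opening: 0.0004
```

View pics/t12.png

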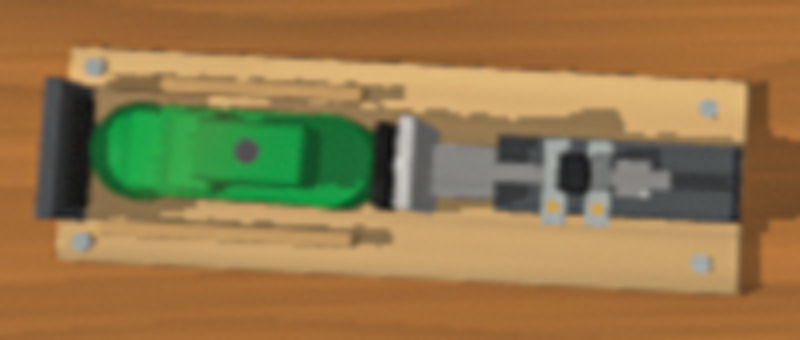

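View pics/s12.png

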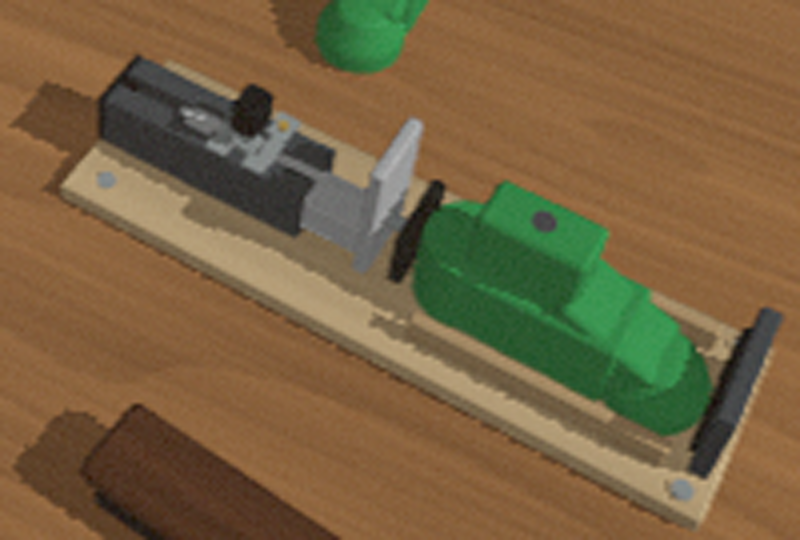

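View pics/s12b.png

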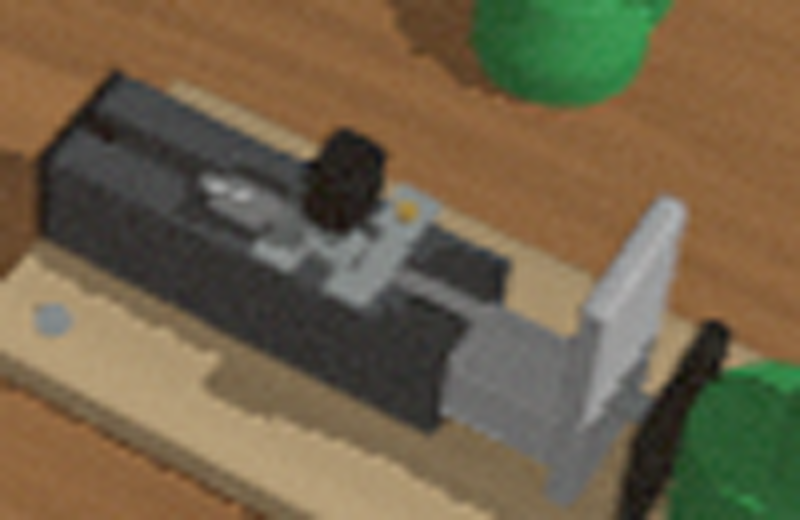

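The button is between the two clamp straps at crop (575,172), but it looks further back than in the picture taken while pushing. I need to measure the tube travel and button height before trusting the latch.

Run:
```python
from h import *
F={k:load(0,k+".npz") for k in("top0","top1","top2","scene0","scene2")}
crop(F["top0"],"b0.png",270,320,180,215,14);crop(F["top1"],"b1.png",270,320,180,215,14);crop(F["top2"],"b2.png",270,320,180,215,14)
a=cv2.hconcat([cv2.imread(f"pics/b{i}.png")[:,:] for i in range(3)]); cv2.imwrite("pics/bcmp.png",cv2.resize(a,(800,187*800//800)))
def blob(S,box,th,nm):
    u0,u1,v0,v1=box; g=S["img"][v0:v1,u0:u1].max(2); k=8
    g=cv2.resize(g,None,fx=k,fy=k,interpolation=cv2.INTER_CUBIC); m=(g<th).astype(np.uint8)
    n,l,st,c=cv2.connectedComponentsWithStats(m)
    for i in range(1,n):
        if st[i,4]>1200: print(nm,th,"ctr",np.round((c[i]+.5)/k-.5+[u0,v0],2),"box",np.round(st[i,:2]/k+[u0,v0],2),"wh",st[i,2:4]/k,st[i,4]/64)
for th in(40,48):
    blob(F["top0"],(285,312,186,210),th,"top0");blob(F["top1"],(270,295,186,210),th,"top1");blob(F["top2"],(272,305,186,210),th,"top2")
    blob(F["scene0"],(330,350,212,232),th,"sc0");blob(F["scene2"],(340,364,216,238),th,"sc2")
```

```text
top0 40 ctr [296.8  198.36] box [294.12 194.25] wh [6.375 9.5  ] 43.609375
top1 40 ctr [278.47 197.35] box [275.25 193.75] wh [7.25  8.625] 47.09375
top2 40 ctr [283.44 197.88] box [280.62 193.88] wh [6.375 9.25 ] 33.125
sc0 40 ctr [340.9  222.27] box [336.25 216.38] wh [10.125 12.125] 63.671875
sc2 40 ctr [352.31 227.41] box [348.25 221.62] wh [ 9.5 12. ] 60.6875
top0 48 ctr [296.73 198.55] box [293.75 193.88] wh [ 7.125 10.25 ] 62.71875
top1 48 ctr [278.43 197.34] box [274.88 193.38] wh [8.   9.25] 59.921875
top2 48 ctr [283.32 197.94] box [280.38 193.5 ] wh [ 6.875 10.   ] 57.8125
sc0 48 ctr [340.98 222.19] box [335.62 216.25] wh [10.875 12.5  ] 87.09375
sc2 48 ctr [352.39 227.4 ] box [348.  221.5] wh [ 9.875 12.5  ] 87.921875
```

View pics/bcmp.png

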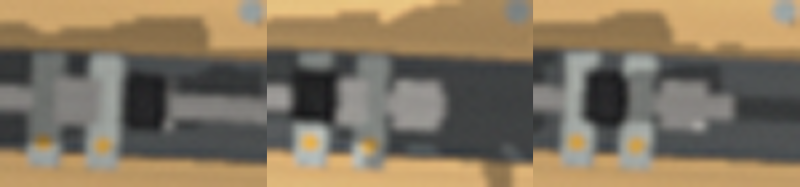

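Run:
```python
from h import *
F={k:load(0,k+".npz") for k in("top0","top1","top2","scene0","scene2")}
for th,(a,b,c,d) in {40:((296.8,198.36),(340.9,222.27),(283.44,197.88),(352.31,227.41)),48:((296.73,198.55),(340.98,222.19),(283.32,197.94),(352.39,227.4))}.items():
    p,e=tri(F["top0"],a,F["scene0"],b);q,f=tri(F["top2"],c,F["scene2"],d);print(p,e,q,f,(q-p)*1e3, 'along',(q-p)[:2]@U*1e3)
    # sensitivity
    print(proj(F["scene2"],q)-proj(F["scene2"],q-[0,0,.004]))
# rest top edges: top crops
for n in("top0","top2"): crop(F[n],f"r_{n}.png",225,275,170,220,12)
```

```text
[ 0.54591943 -0.02766398  0.07136706] 0.0007927219048759515 [ 0.54727198 -0.00155498  0.07145777] 0.00011522612482320442 [ 1.35254951 26.10899886  0.09071207] along 26.138884099450014
[ 0.1323135  -1.28391964]
[ 0.54558394 -0.02757658  0.07132795] 0.0009186194722944383 [ 0.54717891 -0.00136914  0.07149794] 0.00021276810664783526 [ 1.59497318 26.20743594  0.16999642] along 26.25440193364478
[ 0.13269722 -1.28400873]
```

Measured this way, the button top is at the same height as when it was locked at the start: a difference of 0.1 to 0.2 mm, where riding between holes would show 4 mm. The tube is at +26 mm, so the button popped up in the second hole as the pad spring pushed the tube back. Last check: confirm everything is still and the bystanders haven't moved.

```bash
python3 -m creep '[[0,0,-0.1,0,0],[0,0,-0.2,0,0],[0,0,-0.2,0,0],[0,0,-0.2,0,0],[0,0,-0.2,0,0],[0,0,-0.2,0,0],[0,0,-0.2,0,0],[0,0,-0.2,0,0]]'
python3 - <<'E'
from h import *
for n in("top","scene"):
    a=load(0,n+"0.npz")["img"];b=load(0,n+"2.npz")["img"];s=snapshot(n);c=s["img"]
    cv2.imwrite(f"pics/{n}3.png",c)
    d=cv2.absdiff(c,b).max(2)
    h=(slice(160,235),slice(145,335)) if n=="top" else (slice(205,330),slice(305,490)); print(n,"holder change since",(d[h]>40).sum())
    e=cv2.absdiff(c,a).max(2)>40; e=cv2.morphologyEx(e.astype(np.uint8),cv2.MORPH_OPEN,np.ones((3,3)))
    k,l,st,ct=cv2.connectedComponentsWithStats(e)
    print([list(map(int,x)) for x in st[1:] if x[4]>25])
S=snapshot("top");S2=snapshot("scene")
crop(S,"t13.png",140,260,165,225,6.5)
E
```

```text
clock: 27.0
tool_pos: [0.3451, -0.0344, 0.1915]
orientation: [180.0, -0.0, -94.0]
force: [0.7, 0.6, 0.1]
opening: 0.0004
top holder change since 0
[[163, 180, 99, 28, 2187], [296, 183, 13, 6, 67], [275, 194, 13, 13, 96], [293, 195, 9, 10, 76], [308, 198, 12, 5, 50], [251, 200, 11, 9, 57], [407, 215, 233, 119, 10988], [475, 232, 14, 5, 58], [486, 241, 12, 8, 60], [152, 259, 180, 141, 11823], [329, 335, 260, 65, 11297], [631, 373, 9, 5, 34], [597, 382, 43, 14, 438]]
scene holder change since 0
[[159, 0, 60, 90, 2191], [221, 0, 5, 10, 45], [366, 0, 55, 56, 2454], [423, 0, 31, 29, 480], [459, 0, 12, 21, 113], [471, 0, 9, 25, 108], [499, 0, 43, 87, 2569], [218, 17, 3, 10, 30], [468, 38, 8, 6, 27], [470, 47, 6, 11, 45], [239, 48, 12, 5, 49], [318, 58, 99, 88, 2955], [370, 69, 8, 10, 53], [415, 69, 11, 14, 103], [212, 72, 5, 7, 28], [288, 82, 10, 6, 41], [300, 82, 12, 10, 56], [220, 87, 10, 5, 39], [437, 86, 62, 31, 953], [155, 93, 19, 15, 131], [236, 95, 6, 6, 29], [240, 97, 77, 32, 1264], [131, 113, 26, 20, 257], [0, 115, 67, 70, 2558], [208, 117, 11, 6, 41], [290, 124, 24, 11, 123], [315, 130, 11, 7, 46], [177, 134, 22, 9, 95], [244, 135, 22, 58, 1004], [225, 139, 10, 10, 52], [198, 144, 12, 7, 46], [337, 216, 10, 10, 70], [347, 221, 11, 12, 94], [370, 224, 13, 23, 170], [373, 230, 95, 79, 3207], [326, 246, 10, 6, 38]]
```

View pics/t13.png

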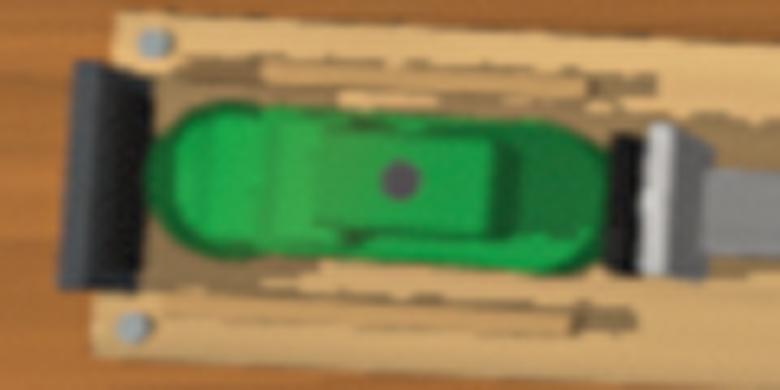

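View pics/scene3.png

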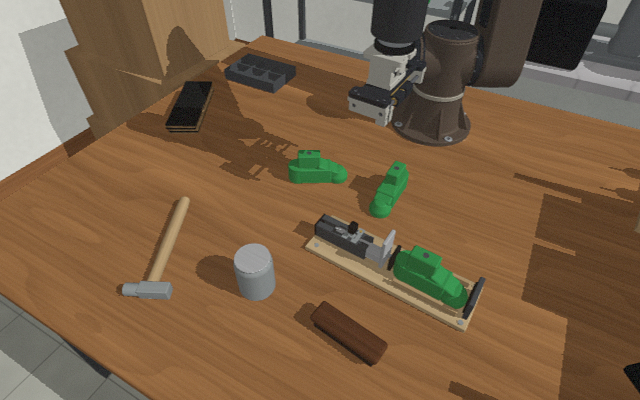

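View pics/top3.png

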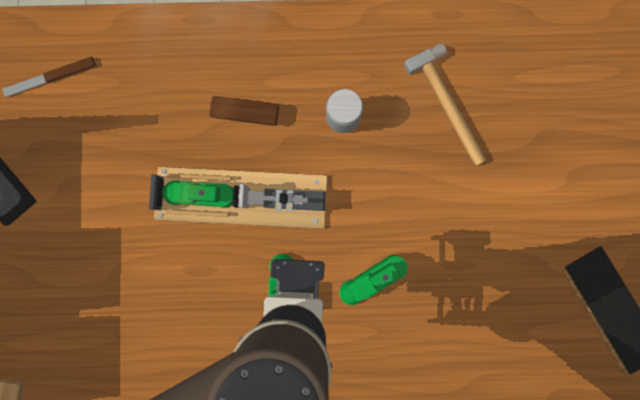

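The last is straight between the rails, its toe at the stop (crop (150,180)) and the pad on its heel (610,200). Tin, hammer, brush and the other two lasts are where they were. Handing in.

```bash
python3 -c "
from plant import workorder,ctrl
print(ctrl.get_obs()['clock']); print(workorder.close_job())"
```

```text
27.2
the job is handed in; nothing more can be done
None
```

The last farthest to the robot's right is in the cradle, sole down, toe towards the stop, and released. The tube is forward about 26 mm, with the pad bearing on the heel and the button up. I handed the job in at 27.2 s, with the gripper clear of everything.

**How the slide went:** I pressed the button about 5 mm at 6 to 7 N and slid the tube 10 mm. Then I lifted off and pushed on the heel rest in small steps.

**The push overshot:** I did not notice the button pop on the way forward. The tube went on to about +35 mm and stopped hard at about 9 N. That was probably the pad fully pressed in, with the last against the toe stop. When I backed off, the tube came back to about +26 mm, at the near end of the 26 to 34 mm range given for the second hole.

**Last checks:**
- **Button height:** by the two cameras it is within 0.2 mm of its locked height at the start; between holes it would ride 4 mm lower. I did not push again afterwards to test the lock by force.
- **Last:** it is straight between the rails, its toe at the stop and its heel on the visibly compressed pad.
- **Holder and bystanders:** no change in the holder area between the last two pictures. The tin, hammer and brush look unmoved. So do the other two lasts, though the arm partly hid one of them in the top view.

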